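Pin the levelling stand and wedge its plate off the rests

ROBOT

A 7-joint arm with a two-finger parallel gripper is mounted at the origin on a cart in front of the work surface, level with it; the furniture and walls round the work are solid. World frame = base frame: x ahead of the robot, y to its left, z up, the work surface at z = 0. Lengths are in m, angles in rad, forces in N, time in s.
With the tool pointing down it reaches from about 0.4 to 0.85 m from the base axis. Payload 4.5 kg.
Tool frame: the origin (TCP) lies at the very end of the fingers, on their centre line; the grasp point (between the pads) lies 19 mm behind it (r.grip_depth is the distance from the TCP to the grasp point, in m); z points along the fingers, x is the direction in which the jaws open and shut, and the axes are right-handed (so a half turn about z gives the same grasp; the last joint's range is limited). The gripper opens to 88 mm and grips with 3 to 60 N. Pads are 18 mm wide; open, the fingers measure 123 mm over their backs; the gripper's body (75 mm by 187 mm) begins 45 mm behind the grasp point.
Start: joints at [1.211, 0.689, -0.195, 1.565, 0.157, 0.902, -0.215], TCP at [0.24, -0.577, 0.239] pointing down, gripper open.
Joint ranges: [-3.01, 3.01], [-0.46, 2.08], [-1.47, 1.51], [0.13, 2.56], [-1, 4.14], [0.04, 2.09], [-2.66, 2.66]. Speed limits (rad/s): [2.57, 2.57, 3.14, 3.14, 3.14, 3.14, 3.14].

INTERFACE

Orientations are given as a unit quaternion [x, y, z, w].
In Python, from plant import r gives the robot as it stands. The module is installed in compiled form; this text tells all that it offers.
- The arm moves only by the shell command python3 -m jog 'ROWS' [FORCE]. ROWS is JSON, a list of rows, each a list of 5 numbers: the shift along the tool's x, y, z in units of 1 m (1.0 is 1 m), then the turn about the tool's z in units of 360 degrees (1.0 is 360 degrees), then the closure, from 0 (fully open) to 1 (shut). In form: [[dx, dy, dz, yaw, fingers], ...]. A call has 1 to 20 rows; each row shifts and turns the commanded pose from where the row before left it, along the tool's axes as they then stand; what a row does not reach is not made up. A row lasts 1/10 s, in which the tool goes at most 50 mm and 8.59 degrees, less where a joint would pass 70% of its speed; a pose out of reach is approached as far as the arm can. A call with a number of a shift or a turn outside -1 to 1 is refused whole. A call with a gripper value outside its range is refused whole. The fingers move at their own pace and stop on an object; FORCE is the grip in N (left out, the last holds). Time passes only in rows, so rows that do not move let the fingers close. It gives the time, the measured TCP pose, the force and the opening at its end, in the units of the state.
- r.get_state(): the state, without advancing time (a new reading comes with each control period).
- r.snapshot(name): name is "scene" or "top"; returns the picture (480x640x3 uint8, red, green, blue); there is no depth.
- r.get_calibration(name): a dict with "mtx" (3x3 intrinsics, pixels), "dist" ([k1, k2, p1, p2, k3] as OpenCV has them; the pictures are not rectified), "R" (3x3) and "t" (3): a world point X has camera coordinates R X + t. Camera axes: x right, y down, z forward; pixel columns grow to the right and rows downward; lengths in m; the calibration is good to about 2 mm. A picture is of the moment at which its call begins. get_calibration takes no time and is no camera call.
- r.finish_job(): hands the job in, once; it reports no verdict.
Trained networks look in the newest picture that a camera, given by its name, has taken for a name from the list of things; names that differ only in an ending like _2 or _b are one class to them, and where a whole thing is asked for, a point or a joint stands for the part that bears it (a point fixed in the world has none). Each returns a list of dicts, best first, with "score" (0 to 1); they miss things now and then, are a little off and sometimes report something else, mostly with a low value. They report only what shows in the picture. A call takes as long as a camera call. They do not tell look-alikes from the thing itself.
- r.cut_out(thing, camera): "pixels" (480x640 bool, what is visible of it) and "rect" ([left, top, right, bottom] in pixels, round what is visible of it).
The state is a dict: "clock": time; "q": joint angles; "qd": joint speeds; "joint_torque": joint torques, N m; "tool_pos": TCP position; "eef_rot": TCP orientation; "contact_force": force on the tool from outside, world axes, zero at the start; "moment": the same for the moment, N m; "opening": opening from 0.0 (shut) to 1.0 (fully open).
Only numpy, scipy, OpenCV 4.12 (cv2) and the standard library are available. Lean on these libraries where they do the work, as an engineer would, in place of code of your own. Each camera call takes 0.05 s, during which the arm holds its last target.

TASK

Ready the levelling stand for a wax pour: first slide its red-knobbed bolt fully home into the brass keeper, so that the hinged plate is pinned. Then pick up the wooden wedge by its upright grip, set it flat on the stand's runway and push it, thin end first, under the plate's free edge until that edge just lifts off its two rubber rests and stands over the wedge's red band. Finish still gripping the wedge and holding it there, without touching the plate, with the teal study lying undisturbed on the plate and the other things on the bench left alone.

Things in the scene. Friction and masses are not known exactly. Their poses are not given: they have to be found in the camera images.
- stand: Levelling stand, screwed to the bench: plywood board 10 mm thick, own x -170 to +130 mm, y -85 to +85, with a grey runway strip along the middle of its -x end. A plate is hinged on it at x = +95 mm, 26 mm above the bench; an outrigger beside the hinge (to y = -175 mm) carries the bolt. Origin: underside of the board, centre line; z up; +x is the way the wedge goes in, towards the hinge.
- plate (a joint): Hinge angle (rad) of the aluminium plate: 0 on its rests, growing as the free edge rises; hinge to free edge 150 mm, so 0.01 rad lifts it 1.5 mm. Stand y -75 to +75 mm, 8 mm thick, 0.6 kg (about 4 N at the edge; falls back by its weight). At 0 its underside is 12 mm above the board, its top 30 mm above the bench.
- plate_edge (a point): Middle of the plate's free edge, on its underside: at stand x = -55 mm, y = 0, 22 mm above the bench while it lies. The two rubber rests (18 mm wide) stand near the plate's free corners at stand y = -60 and +60 mm; about 100 mm between them is free for the wedge.
- plate_middle (a point): Middle of the plate's top face (stand x = 14 mm).
- bolt (a joint): Slide of the steel bolt (m): 0 fully drawn, 0.035 fully home in the keeper (a stop at each end), growing towards the stand's +y, along the hinge axis. It has friction of about 2 N and stays where it is left.
- bolt_knob (a point): Top centre of the bolt's upright red knob, 78 mm above the bench: a cylinder of 16 mm diameter, 36 mm tall (42 to 78 mm above the bench). It moves with the bolt from stand y = -140 mm (drawn) to -105 mm (home) at stand x = 95 mm. The steel staples beside it are 37 mm high.
- wedge: Loose beech wedge, 40 mm wide, 0.12 kg. Origin: its underside right below the grip; +x to the thin end, z up. 4 mm thick at x = 107 mm, rising 1 in 5 to 22 mm at x = 17; flat butt x -18 to 17. Grip: 30 mm (x) by 22 mm (y), 22 to 71 mm high, over the origin. Touches the plate when the free edge is over x = 67; red band x 35 to 55 (there the edge is up 2.5 to 6.5 mm).
- study: Loose wax study in teal on board, 121 x 127 x 11 mm, lying on the plate; its top is 41 mm above the bench. Origin: centre of its underside.
- study_green: Loose wax study in green and red on board, 140 x 152 x 11 mm; leave alone. Origin: centre of its underside.
- tin_blue: Small white tin with blue drips, 53 mm wide, 50 mm high; leave alone. Origin: centre of its underside.
- tin_plum: Small tin of plum wax, 58 mm wide, 50 mm high; leave alone. Origin: centre of its underside.
- tin_oxide: Small tin of oxide-red wax, 59 mm wide, 45 mm high; leave alone. Origin: centre of its underside.
- tin_dark_tall: Grey tin with green drips, 89 mm wide, 75 mm high; leave alone. Origin: centre of its underside.
Not all that is in view belongs to the job. What is shaped like the study but blue is not meant. Of the things that look like the wedge, the largest one is meant.

How it is judged:
By the outcome, as a careful person would: the job done as asked, in the order asked, and still so for the second after the job is handed in, while the arm keeps its last pose, push and grip.
It also fails if it takes over 50 s, if anything falls off the work surface, if the arm or the gripper's body presses on something with over 40 N, if the wrist force passes 120 N, or if a joint passes its speed limit or range.

## Working session

There is one attempt and no reset: what is moved stays moved. The work goes in short steps, Python scripts to look and compute and a shell command to move; the robot and the scene stay as the last step left them, time stands still between calls to the robot, and variables do not carry over. Pictures are saved under pics/ and viewed, and the job is handed in when it is done.

```bash
mkdir -p pics; python3 - <<'E'
from plant import r
import cv2
s=r.get_state();print(s)
for n in("scene","top"):
    im=r.snapshot(n);cv2.imwrite(f"pics/{n}0.png",im[:,:,::-1])
    c=r.get_calibration(n);print(n,c)
E
```

```text
{'clock': 0.0, 'q': array([ 1.21080095,  0.68996865, -0.19449676,  1.56634968,  0.1572976 ,
        0.90249391, -0.21509591]), 'qd': array([ 1.00176063e-03,  5.27702558e-04, -7.24661153e-05, -4.57364753e-05,
       -5.95323814e-04,  1.54899448e-03, -2.09453296e-04]), 'joint_torque': array([ 1.07154698e-03, -5.27554107e+01, -1.26680017e+00, -1.53424788e+01,
       -5.27026446e-02,  6.54646850e-03,  1.68907191e-04]), 'tool_pos': array([ 0.2395123 , -0.57659884,  0.23791766]), 'eef_rot': array([ 8.31794326e-01, -5.55083204e-01, -7.98225358e-04, -4.46644130e-04]), 'contact_force': array([-0.42445388, -0.14452532, -0.27894505]), 'moment': array([-0.02040886,  0.01702745,  0.02693703]), 'opening': 1.0002813384312421}
scene {'mtx': array([[545.60855064,   0.        , 319.82457308],
       [  0.        , 545.60855064, 243.4214183 ],
       [  0.        ,   0.        ,   1.        ]]), 'dist': array([-0.03389493,  0.        ,  0.        ,  0.        ,  0.        ]), 'R': array([[-0.56910145, -0.82208162,  0.01747444],
       [-0.64162937,  0.43068902, -0.63468001],
       [ 0.51423272, -0.37240943, -0.77257746]]), 't': array([0.28869636, 0.40038282, 1.4082822 ])}
top {'mtx': array([[484.44866373,   0.        , 320.42310365],
       [  0.        , 484.44866373, 240.55027946],
       [  0.        ,   0.        ,   1.        ]]), 'dist': array([0.00449586, 0.        , 0.        , 0.        , 0.        ]), 'R': array([[-0.01439102, -0.99989564, -0.00126684],
       [-0.98119179,  0.01436572, -0.1925001 ],
       [ 0.19249821, -0.00152726, -0.98129614]]), 't': array([0.00243598, 0.5315524 , 1.3866519 ])}
```

View pics/scene0.png

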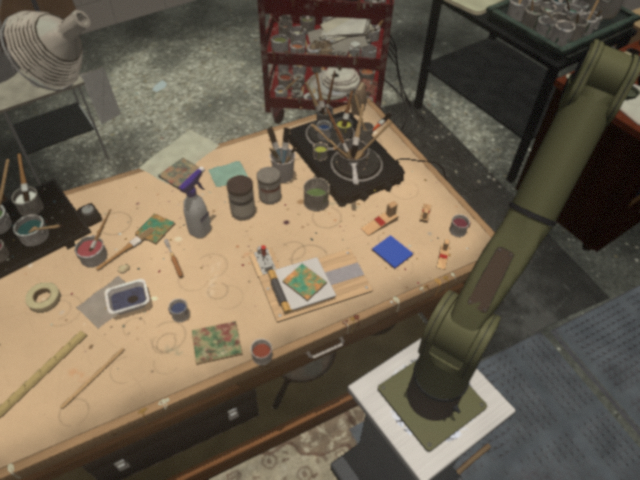

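View pics/top0.png

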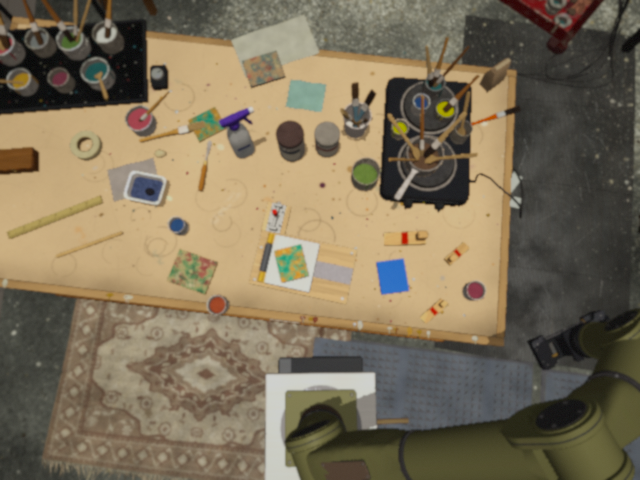

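The stand is at about (305,265) in the top view: runway to the right, bolt at the top at (275,217). The largest wedge is at (406,238), with its thin end to the left. I'll zoom in next.

```bash
python3 - <<'E'
import cv2
a=cv2.imread("pics/top0.png");cv2.imwrite("pics/topz.png",cv2.resize(a[190:310,240:500],(780,360),interpolation=cv2.INTER_CUBIC))
a=cv2.imread("pics/scene0.png");cv2.imwrite("pics/scenez.png",cv2.resize(a[190:330,240:480],None,fx=3.3,fy=3.3,interpolation=cv2.INTER_CUBIC))
E
```

```text
(no output)
```

View pics/topz.png

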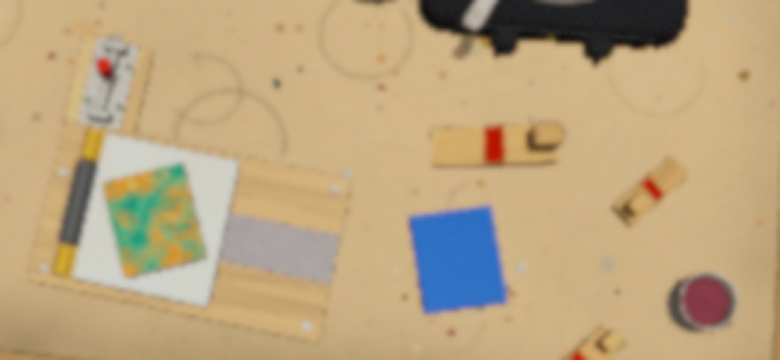

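View pics/scenez.png

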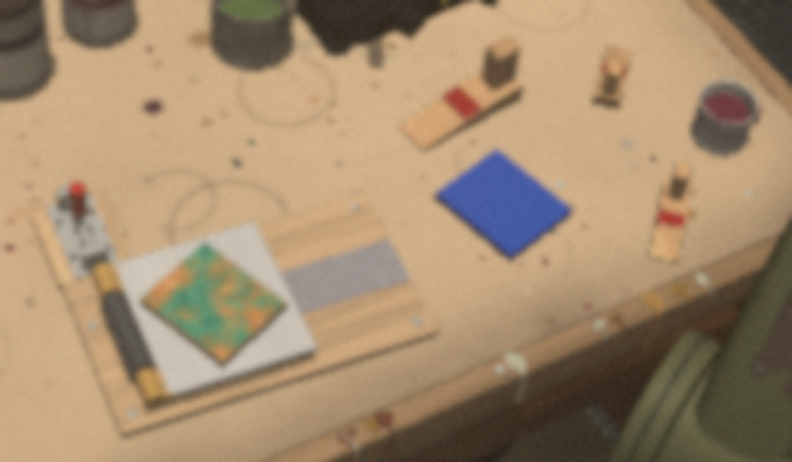

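```bash
cat > h.py <<'E'
from plant import r
import cv2,numpy as np
from scipy.optimize import least_squares
C={n:r.get_calibration(n) for n in("scene","top")}
def proj(n,X):
    c=C[n];rv=cv2.Rodrigues(c["R"])[0]
    return cv2.projectPoints(np.asarray(X,float).reshape(-1,1,3),rv,c["t"],c["mtx"],c["dist"])[0].reshape(-1,2)
def W(p,L):
    c,s=np.cos(p[3]),np.sin(p[3]);L=np.atleast_2d(L)
    return np.c_[p[0]+c*L[:,0]-s*L[:,1],p[1]+s*L[:,0]+c*L[:,1],p[2]+L[:,2]]
def uz(n,uv):
    o,f={"top":((240,190),3),"scene":((240,190),3.3)}[n]
    return (np.array(uv,float)+.5)/f-.5+o
def tri(uvt,uvs):
    f=lambda X:np.r_[proj("top",X)[0]-uvt,proj("scene",X)[0]-uvs]
    s=least_squares(f,[.6,0,.03]);return s.x,s.fun
def fit(obs,x0):
    f=lambda p:np.concatenate([(proj(n,W(p,[o[0] for o in L]))-np.array([o[1] for o in L])).ravel() for n,L in obs.items()])
    s=least_squares(f,x0,loss='soft_l1');return s.x,s.fun
E
python3 - <<'E'
from h import *
m=1e-3
st={"top":[((-170,-85,10),(349,176)),((-170,85,10),(320,342)),((130,85,10),(28,280)),((-55,-75,30),(238,158)),((-55,75,30),(210,306))],
"scene":[((-170,-85,10),(362,203)),((-170,85,10),(437,332)),((130,85,10),(122,433)),((-55,-75,30),(258,223)),((-55,75,30),(314,350))]}
wd={"top":[((107,20,4),(432,128)),((107,-20,4),(432,166)),((55,20,14.4),(486,127)),((35,20,18.4),(502,127)),((35,-20,18.4),(504,163)),((55,-20,14.4),(487,163))],
"scene":[((107,20,4),(400,127)),((107,-20,4),(428,150)),((55,20,14.4),(443,97)),((35,20,18.4),(463,88)),((35,-20,18.4),(482,108)),((55,-20,14.4),(459,120)),((0,0,71),(503,45))]}
# world y left: stand -y = world +x ; wedge +x=world+y, wedge +y = world -x
wd={n:[((a[0],-a[1],a[2]),b) for a,b in L] for n,L in wd.items()}
for nm,o,x0 in(("stand",st,[.5,0,0,1.5]),("wedge",wd,[.55,-.3,0,1.6])):
    o={n:[(np.array(a)*m,uz(n,b)) for a,b in L] for n,L in o.items()}
    p,f=fit(o,x0);print(nm,p.round(4),np.abs(f).max().round(2));print(f.reshape(-1,2).round(1).tolist())
k,f=tri(uz("top",(105,66)),uz("scene",(78,184)));print("knob",k,f)
for t in("wedge","bolt_knob","stand","plate"):
  for c in("top","scene"):
    print(t,c,[(round(d["score"],2),d["rect"]) for d in r.cut_out(t,c)][:4])
print(r.get_state()["clock"])
E
```

```text
stand [ 0.4689  0.0675 -0.0042  1.3475] 2.52
[[1.1, 0.2], [-0.2, -0.4], [-0.4, -0.5], [0.6, 0.4], [-0.6, -0.2], [-0.0, -2.5], [0.5, 0.2], [-0.2, 1.4], [-1.3, 0.3], [0.9, 0.0]]
wedge [ 0.5426 -0.3061  0.0039  1.572 ] 2.59
[[-0.3, 0.2], [0.3, 0.3], [-0.8, -0.5], [0.7, -0.9], [0.7, 0.1], [-0.5, 0.4], [-0.1, -0.6], [-1.0, 0.3], [-0.3, -0.3], [-1.4, -0.9], [0.6, 0.7], [2.6, 0.4], [0.6, 0.4]]
knob [0.61394809 0.12874898 0.08747204] [-0.42569741 -0.42708848  0.5815977   0.17900722]
wedge top [(0.83, [419.9, 296.3, 448.8, 325.1]), (0.78, [387.2, 234.0, 427.1, 249.2]), (0.74, [270.3, 207.6, 277.7, 221.5]), (0.56, [445.3, 244.2, 468.8, 262.0])]
wedge scene [(0.79, [361.7, 200.0, 398.8, 235.5]), (0.77, [436.5, 240.5, 451.4, 272.8]), (0.63, [422.5, 204.9, 431.7, 224.7])]
bolt_knob top [(0.45, [272.1, 200.6, 282.9, 225.2])]
bolt_knob scene [(0.29, [267.6, 258.2, 333.4, 313.6])]
stand top [(0.88, [251.8, 202.5, 357.2, 302.0]), (0.24, [258.0, 232.5, 316.1, 291.1])]
stand scene [(0.96, [248.7, 248.6, 373.2, 324.2])]
plate top [(0.66, [257.8, 233.2, 318.3, 289.5])]
plate scene [(0.89, [265.6, 256.9, 336.9, 312.7])]
0.5
```

```bash
cat > ov.py <<'E'
from h import *
m=1e-3
def box(x0,x1,y0,y1,z):return [(x0,y0,z),(x1,y0,z),(x1,y1,z),(x0,y1,z),(x0,y0,z)]
def standL(th=0,bolt=0):
    yk=-140+bolt*1000
    s=[box(-170,130,-85,85,10),box(-55,95,-75,75,30)]
    a=np.linspace(0,2*np.pi,20)
    s.append([(95+8*np.cos(t),yk+8*np.sin(t),78) for t in a]);s.append([(95,yk,42),(95,yk,78)])
    return s
wedgeL=[[(107,-20,4),(107,20,4),(17,20,22),(-18,20,22),(-18,-20,22),(17,-20,22),(107,-20,4)],[(107,-20,0),(-18,-20,0),(-18,20,0)],[(35,-20,18.4),(35,20,18.4)],[(55,-20,14.4),(55,20,14.4)],box(-15,15,-11,11,71),box(-15,15,-11,11,22)]
def overlay(n,im,items,win,f,out):
    x0,y0,x1,y1=win
    a=cv2.resize(im[y0:y1,x0:x1],None,fx=f,fy=f,interpolation=cv2.INTER_CUBIC)
    for p,LL,col in items:
        for L in LL:
            q=(proj(n,W(p,np.array(L)*m))-(x0,y0)+.5)*f-.5
            cv2.polylines(a,[np.round(q*8).astype(int)],False,col,1,cv2.LINE_AA,3)
    cv2.imwrite(out,a)
E
python3 - <<'E'
from ov import *
S=[.4689,.0675,0,1.3475];w=[.5426,-.3061,0,1.572]
for n,win in(("top",(245,190,445,310)),("scene",(245,190,435,330))):
    overlay(n,cv2.imread(f"pics/{n}0.png"),[(S,standL(),(255,0,0)),(w,wedgeL,(255,0,255))],win,4,f"pics/ov_{n}.png")
E
```

```text
(no output)
```

View pics/ov_top.png

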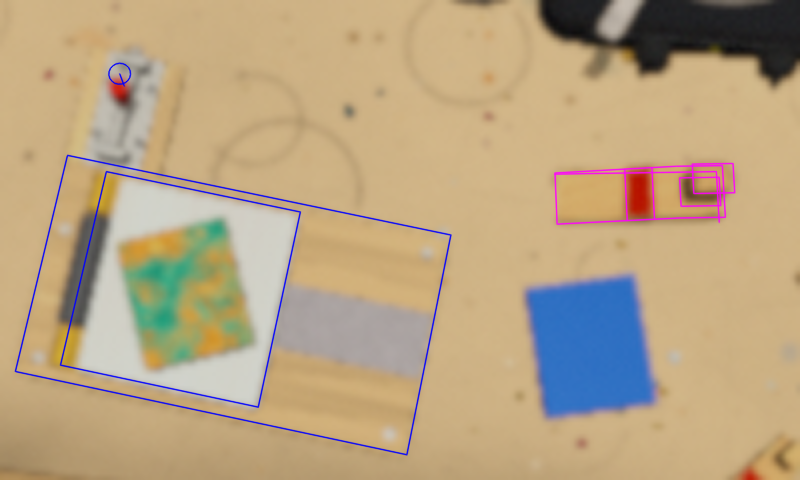

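View pics/ov_scene.png

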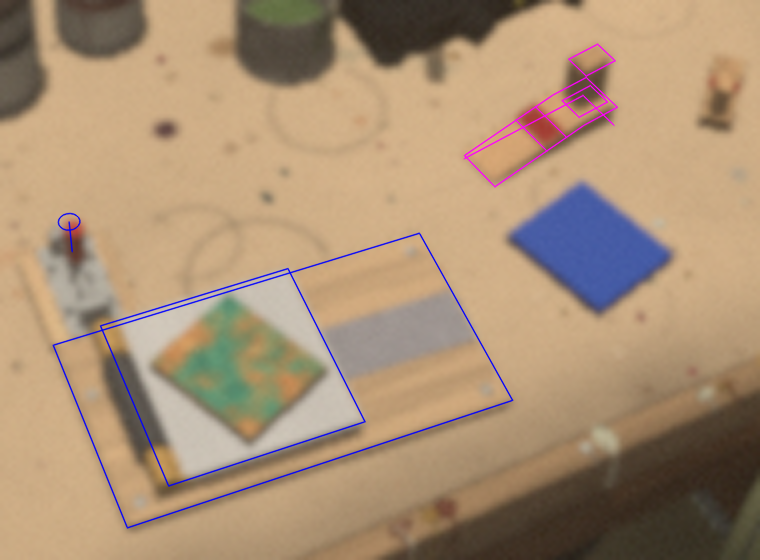

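```bash
python3 - <<'E'
from ov import *
S=[.4689,.0675,0,1.3475]
for b in(0,.01): print("knob pred",W(S,np.array([[95,-140+b*1000,78]])*m), proj("top",W(S,np.array([[95,-140+b*1000,78]])*m)),proj("scene",W(S,np.array([[95,-140+b*1000,78]])*m)))
print("spatula",tri((400,195),(353,178)))
# unproject tray corner at z
for uv in((384,203),(468,205),(402,190)):
  for z in(0,.05):
    print(uv,z,least_squares(lambda X:proj("top",[X[0],X[1],z])[0]-uv,[.6,-.2]).x.round(3))
a=cv2.imread("pics/scene0.png");cv2.imwrite("pics/tray.png",cv2.resize(a[90:250,270:470],None,fx=3.5,fy=3.5,interpolation=cv2.INTER_CUBIC))
a=cv2.imread("pics/top0.png");cv2.imwrite("pics/bolt.png",cv2.resize(a[195:255,250:310],None,fx=9,fy=9,interpolation=cv2.INTER_CUBIC))
E
```

```text
knob pred [[0.6264615  0.12913907 0.078     ]] [[274.42960002 207.94041541]] [[261.78242512 244.94808232]]
knob pred [[0.61670977 0.13135353 0.078     ]] [[273.66587185 211.15317447]] [[262.83046577 247.38690951]]
spatula (array([ 0.64526823, -0.2277456 ,  0.14523861]), array([-1.4519272 , -1.46524914,  2.23861366,  0.50400924]))
(384, 203) 0 [ 0.658 -0.206]
(384, 203) 0.05 [ 0.645 -0.199]
(468, 205) 0 [ 0.648 -0.467]
(468, 205) 0.05 [ 0.634 -0.451]
(402, 190) 0 [ 0.7   -0.264]
(402, 190) 0.05 [ 0.684 -0.255]
```

View pics/tray.png

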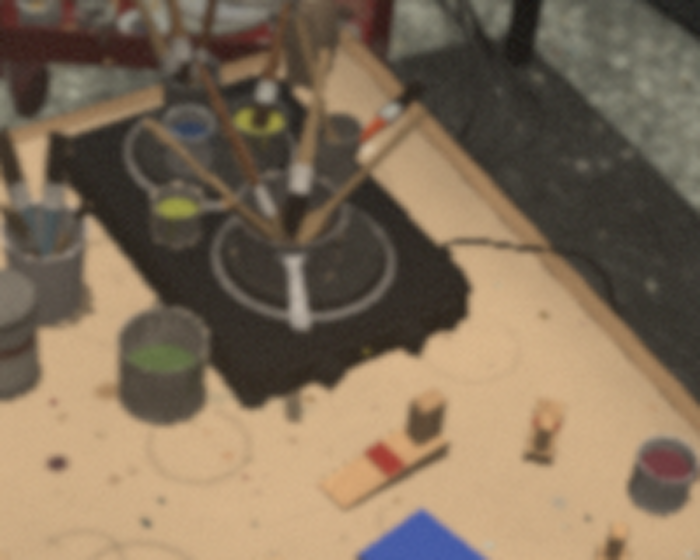

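View pics/bolt.png

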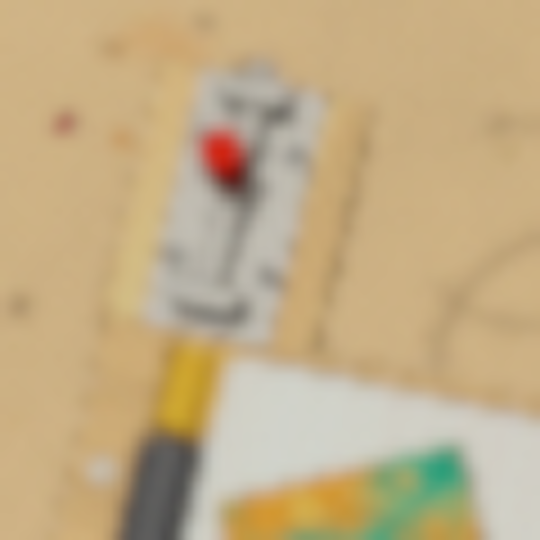

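```bash
cat > d.py <<'E'
from h import *
from scipy.spatial.transform import Rotation as Ro
def go(x,y,z,head=None):
    s=r.get_state();M=Ro.from_quat(s["eef_rot"]).as_matrix();p=s["tool_pos"]
    h=np.degrees(np.arctan2(M[1,0],M[0,0]))
    d=M.T@(np.array([x,y,z])-p)
    t=0 if head is None else (-((head-h+90)%180-90))/360
    print("t",round(s["clock"],2),"pos",p.round(4),"head",h.round(2),"tilt",M[:,2].round(3),"F",s["contact_force"].round(1),"op",round(s["opening"],3));print("tool d",d.round(4),"turn",round(t,4))
E
python3 -m jog '[[0,0,0,-0.019,0],[0,0,0,-0.019,0],[0,0,0,-0.019,0],[0,0,0,-0.019,0],[0,0,0,-0.019,0],[0,0,0,-0.019,0],[0,0,0,-0.019,0],[0,0,0,-0.019,0]]'
python3 -c "
from d import *
go(.616,.131,.15,-12.8)"
```

```text
clock: 1.3
tool_pos: [0.2397, -0.5773, 0.2388]
eef_rot: [0.994, -0.108, -0.0, 0.0]
contact_force: [0.3, 0.5, -0.0]
opening: 0.998
t 1.3 pos [ 0.2397 -0.5773  0.2388] head -12.45 tilt [-0. -0. -1.] F [ 0.3  0.5 -0. ] op 0.998
tool d [ 0.2148 -0.7727  0.0886] turn 0.001
```

```bash

python3 -m jog '[[0.012,-0.043,0,0.001,0],[0.012,-0.043,0,0,0],[0.012,-0.043,0,0,0],[0.012,-0.043,0,0,0],[0.012,-0.043,0,0,0],[0.012,-0.043,0,0,0],[0.012,-0.043,0,0,0],[0.012,-0.043,0,0,0],[0.012,-0.043,0,0,0],[0.012,-0.043,0,0,0],[0.012,-0.043,0,0,0],[0.012,-0.043,0,0,0.3],[0.012,-0.043,0,0,0.5],[0.012,-0.043,0.01,0,0.5],[0.012,-0.043,0.015,0,0.5],[0.012,-0.043,0.015,0,0.5],[0.012,-0.043,0.02,0,0.5],[0.011,-0.042,0.02,0,0.5]]'
python3 - <<'E'
from d import *
go(.616,.131,.15,-12.8)
im=r.snapshot("top");cv2.imwrite("pics/top1.png",im[:,:,::-1])
im=r.snapshot("scene");cv2.imwrite("pics/scene1.png",cv2.resize(im[130:330,180:440,::-1],None,fx=3,fy=3))
E
```

```text
clock: 3.1
tool_pos: [0.625, 0.1291, 0.1582]
eef_rot: [0.994, -0.114, 0.001, 0.0]
contact_force: [0.8, -0.9, 0.6]
opening: 0.498
t 3.1 pos [0.625  0.1291 0.1582] head -13.07 tilt [ 0.001 -0.    -1.   ] F [ 0.8 -0.9  0.6] op 0.498
tool d [-0.0092  0.0001  0.0082] turn -0.0008
```

View pics/scene1.png

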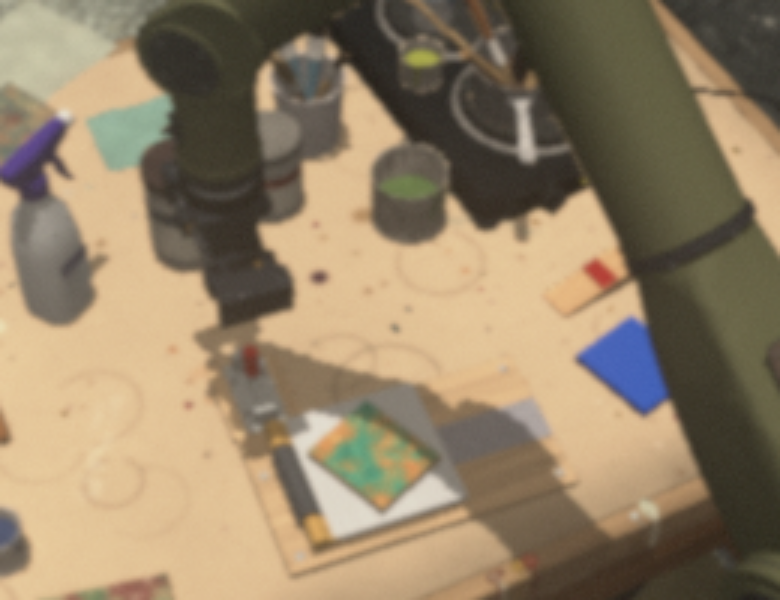

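```bash

python3 -m jog '[[0,0,0,0,0.5],[0,0,0,0,0.5]]'
python3 -c "
from d import *
go(.616,.131,.05,-12.8)"
```

```text
clock: 3.4
tool_pos: [0.6239, 0.1254, 0.159]
eef_rot: [0.993, -0.115, 0.0, 0.001]
contact_force: [-0.7, 0.2, 0.1]
opening: 0.497
t 3.4 pos [0.6239 0.1254 0.159 ] head -13.17 tilt [ 0.    -0.002 -1.   ] F [-0.7  0.2  0.1] op 0.497
tool d [-0.009  -0.0038  0.109 ] turn -0.001
```

```bash

python3 -m jog '[[-0.005,-0.002,0.01,-0.001,0.5],[-0.004,-0.002,0.02,0,0.5],[0,0,0.02,0,0.5],[0,0,0.02,0,0.5],[0,0,0.02,0,0.5],[0,0,0.015,0,0.5],[0,0,0,0,0.5]]'
python3 - <<'E'
from d import *
go(.616,.131,.05,-12.8)
im=r.snapshot("top");cv2.imwrite("pics/top2.png",cv2.resize(im[170:270,230:350,::-1],None,fx=5,fy=5))
im=r.snapshot("scene");cv2.imwrite("pics/scene2.png",cv2.resize(im[200:300,220:340,::-1],None,fx=5,fy=5))
E
```

```text
clock: 4.1
tool_pos: [0.6143, 0.1318, 0.0519]
eef_rot: [0.994, -0.111, -0.002, 0.001]
contact_force: [0.4, -0.4, 0.1]
opening: 0.503
t 4.1 pos [0.6143 0.1318 0.0519] head -12.76 tilt [-0.004 -0.002 -1.   ] F [ 0.4 -0.4  0.1] op 0.503
tool d [0.0018 0.0004 0.0018] turn 0.0001
```

View pics/scene2.png

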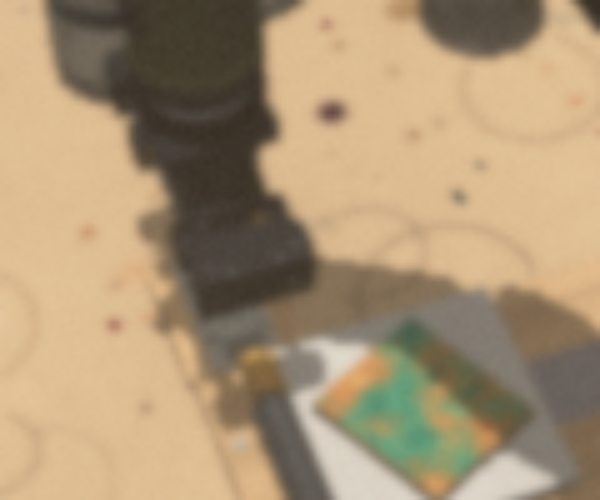

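View pics/top2.png

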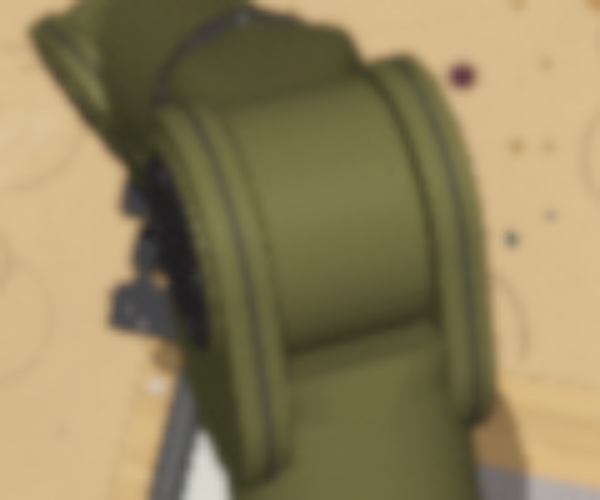

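```bash

python3 -m jog '[[0,0,0,0,0.7],[0,0,0,0,0.9],[0,0,0,0,1],[0,0,0,0,1],[0,0,0,0,1],[0,0,0,0,1]]' 15
python3 -c "
from d import *
go(.5923,.137,.05,-12.8)"
```

```text
clock: 4.8
tool_pos: [0.6172, 0.1331, 0.0544]
eef_rot: [0.994, -0.111, 0.001, -0.0]
contact_force: [0.9, -1.2, 5.2]
opening: 0.17
t 4.8 pos [0.6172 0.1331 0.0544] head -12.74 tilt [ 0.002  0.    -1.   ] F [ 0.9 -1.2  5.2] op 0.17
tool d [-0.0251  0.0017  0.0044] turn 0.0002
```

```bash

python3 -m jog '[[-0.004,0,0,0,1],[-0.005,0,0,0,1],[-0.005,0,0,0,1],[-0.004,0,0,0,1],[-0.002,0,0,0,1],[0,0,0,0,1]]' 
python3 -c "
from d import *
go(.5923,.137,.05,-12.8)"
```

```text
clock: 5.4
tool_pos: [0.5963, 0.138, 0.0544]
eef_rot: [0.994, -0.111, 0.0, -0.0]
contact_force: [-0.4, -1.0, 7.2]
opening: 0.171
t 5.4 pos [0.5963 0.138  0.0544] head -12.69 tilt [ 0.001  0.    -1.   ] F [-0.4 -1.   7.2] op 0.171
tool d [-0.0037  0.0018  0.0044] turn 0.0003
```

```bash

for i in 1 2 ; do python3 -m jog '[[-0.002,0,0,0,1],[-0.001,0,0,0,1],[0,0,0,0,1]]'; done
```

```text
clock: 5.7
tool_pos: [0.5938, 0.1385, 0.0544]
eef_rot: [0.994, -0.111, 0.001, -0.0]
contact_force: [1.0, -0.1, 6.4]
opening: 0.173
clock: 6.0
tool_pos: [0.593, 0.1388, 0.0544]
eef_rot: [0.994, -0.111, 0.002, -0.001]
contact_force: [6.2, -0.0, 2.3]
opening: 0.172
```

```bash

python3 -m jog '[[-0.002,0,0,0,1],[-0.001,0,0,0,1],[0,0,0,0,1]]';python3 -m jog '[[-0.002,0,0,0,1],[0,0,0,0,1]]'
```

```text
clock: 6.3
tool_pos: [0.5929, 0.1388, 0.0545]
eef_rot: [0.994, -0.112, 0.005, -0.001]
contact_force: [11.7, -2.0, -2.3]
opening: 0.174
clock: 6.5
tool_pos: [0.5928, 0.1388, 0.0545]
eef_rot: [0.994, -0.112, 0.006, -0.001]
contact_force: [14.9, -3.1, -4.9]
opening: 0.175
```

```bash

python3 -m jog '[[0.002,0,0,0,1],[0.002,0,0,0,1],[0,0,0,0,0.5],[0,0,0,0,0.5],[0,0,0,0,0.5]]'
python3 -m jog '[[0,0,-0.02,0,0.5],[0,0,-0.03,0,0.5],[0,0,-0.04,0,0.5],[0,0,-0.03,0,0.3],[0,0,0,0,0]]'
python3 -c "
from d import *
go(.5426,-.3061,.17,0)"
```

```text
clock: 7.0
tool_pos: [0.5878, 0.1392, 0.0531]
eef_rot: [0.994, -0.11, -0.002, 0.0]
contact_force: [-0.6, 1.3, -0.4]
opening: 0.419
clock: 7.5
tool_pos: [0.5912, 0.1404, 0.1775]
eef_rot: [0.994, -0.111, 0.003, -0.002]
contact_force: [-0.1, 0.4, 0.1]
opening: 0.658
t 7.5 pos [0.5912 0.1404 0.1775] head -12.69 tilt [ 0.006  0.002 -1.   ] F [-0.1  0.4  0.1] op 0.658
tool d [0.0507 0.4463 0.0061] turn -0.0353
```

```bash

python3 -m jog '[[0.004,0.035,0,-0.003,0],[0.004,0.037,0,-0.003,0],[0.004,0.037,0,-0.003,0],[0.004,0.037,0,-0.003,0],[0.004,0.037,0,-0.003,0],[0.003,0.037,0,-0.003,0],[0.003,0.037,0,-0.003,0],[0.002,0.037,0,-0.003,0],[0.001,0.037,0,-0.003,0],[0.001,0.037,0,-0.003,0],[0,0.037,0,-0.003,0],[0,0.032,0,-0.002,0],[0,0,0,0,0]]'
python3 - <<'E'
from d import *
go(.5426,-.3061,.17,0)
from ov import *
S=[.4689,.0675,0,1.3475];w=[.5426,-.3061,0,1.572]
for n,win in(("top",(245,190,445,310)),("scene",(245,190,435,330))):
    im=r.snapshot(n)[:,:,::-1].copy();cv2.imwrite(f"pics/{n}3.png",im)
    overlay(n,im,[(S,standL(0,.035)[2:],(255,0,0)),(w,wedgeL,(255,0,255))],win,4,f"pics/ov3_{n}.png")
E
```

```text
clock: 8.8
tool_pos: [0.5644, -0.305, 0.1714]
eef_rot: [1.0, -0.005, -0.002, 0.002]
contact_force: [-1.1, -1.0, 0.5]
opening: 1.0
t 8.8 pos [ 0.5644 -0.305   0.1714] head -0.58 tilt [-0.004 -0.003 -1.   ] F [-1.1 -1.   0.5] op 1.0
tool d [-0.0218  0.0013  0.0015] turn -0.0016
```

View pics/ov3_top.png

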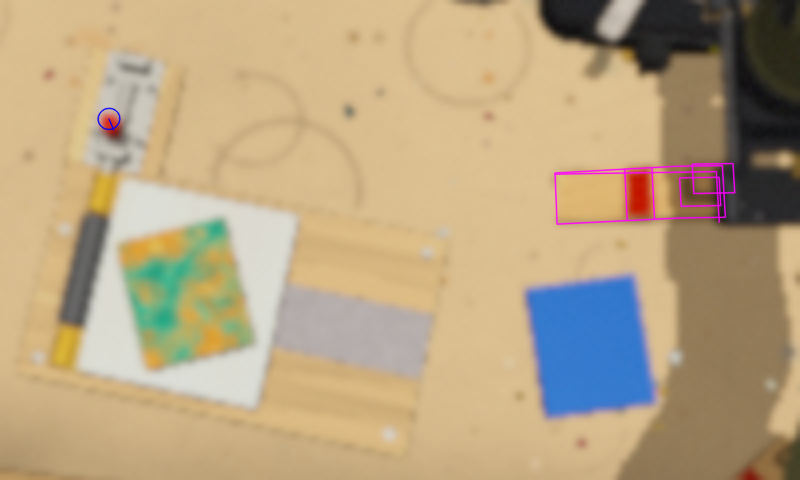

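View pics/ov3_scene.png

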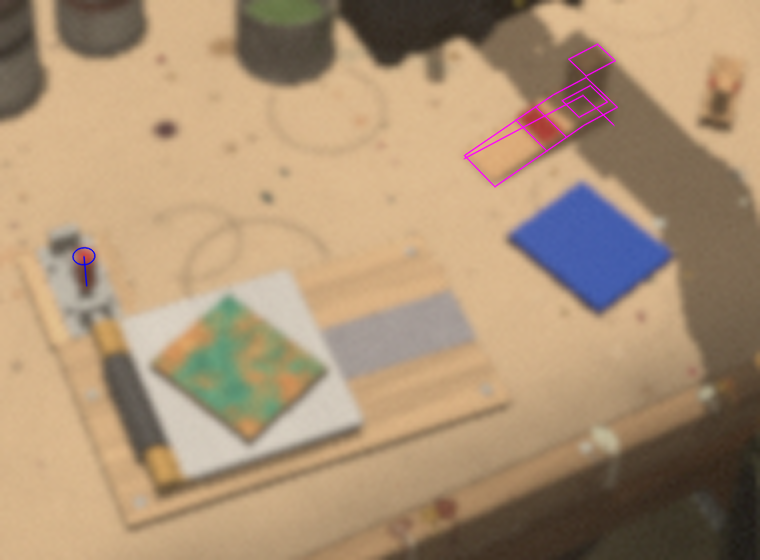

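```bash

python3 -m jog '[[-0.01,0.001,0,-0.0016,0.35],[-0.011,0,0,0,0.35],[-0.001,0,0.02,0,0.35],[0,0,0.02,0,0.35],[0,0,0.02,0,0.35],[0,0,0,0,0.35],[0,0,0,0,0.35]]'
python3 - <<'E'
from d import *
go(.5426,-.3061,.03,0)
im=r.snapshot("scene");cv2.imwrite("pics/scene4.png",cv2.resize(im[160:260,320:440,::-1],None,fx=5,fy=5))
im=r.snapshot("top");cv2.imwrite("pics/top4.png",cv2.resize(im[180:280,360:480,::-1],None,fx=5,fy=5))
E
```

```text
clock: 9.6
tool_pos: [0.5453, -0.2982, 0.1139]
eef_rot: [1.0, 0.005, -0.0, -0.0]
contact_force: [-0.4, 0.7, 0.6]
opening: 0.65
t 9.6 pos [ 0.5453 -0.2982  0.1139] head 0.58 tilt [-0.001  0.001 -1.   ] F [-0.4  0.7  0.6] op 0.65
tool d [-0.0027  0.0079  0.0839] turn 0.0016
```

View pics/scene4.png

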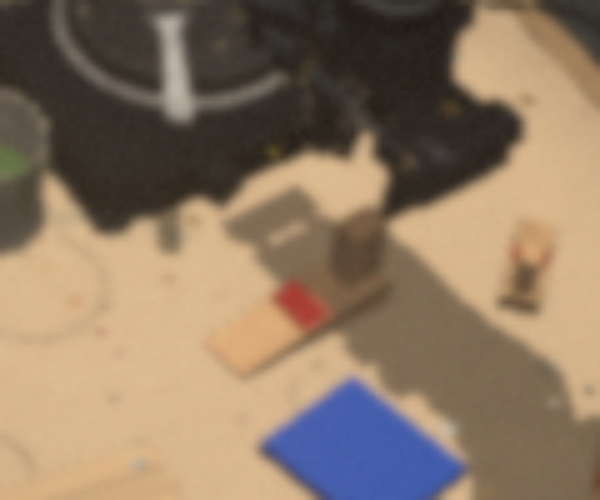

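View pics/top4.png

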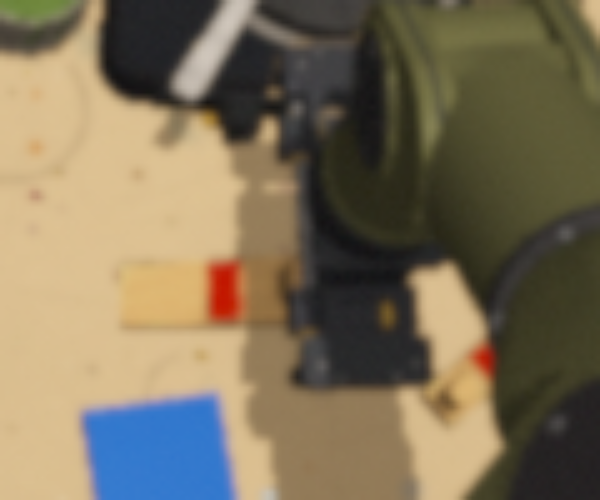

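```bash

python3 -m jog '[[0,0,0,0,0.35],[0,0,0,0,0.35],[0,0,0,0,0.35]]'
python3 - <<'E'
from d import *
go(.5426,-.3061,.03,0)
E
```

```text
clock: 10.0
tool_pos: [0.5457, -0.2998, 0.1142]
eef_rot: [1.0, 0.004, 0.0, 0.0]
contact_force: [-0.2, -0.6, -0.6]
opening: 0.653
t 10.0 pos [ 0.5457 -0.2998  0.1142] head 0.46 tilt [ 0.001 -0.    -1.   ] F [-0.2 -0.6 -0.6] op 0.653
tool d [-0.0033  0.0063  0.0842] turn 0.0013
```

```bash

python3 -m jog '[[-0.002,0.004,0.01,0.0013,0.35],[-0.001,0.002,0.01,0,0.35],[0,0,0,0,0.35],[0,0,0,0,0.35]]'
python3 - <<'E'
from d import *
go(.5426,-.3061,.03,0)
im=r.snapshot("scene");cv2.imwrite("pics/scene5.png",cv2.resize(im[160:260,320:440,::-1],None,fx=5,fy=5))
E
```

```text
clock: 10.4
tool_pos: [0.5421, -0.3056, 0.093]
eef_rot: [1.0, -0.0, -0.001, -0.0]
contact_force: [0.1, 0.1, 0.2]
opening: 0.651
t 10.4 pos [ 0.5421 -0.3056  0.093 ] head -0.02 tilt [-0.001  0.001 -1.   ] F [0.1 0.1 0.2] op 0.651
tool d [0.0006 0.0005 0.063 ] turn -0.0001
```

View pics/scene5.png

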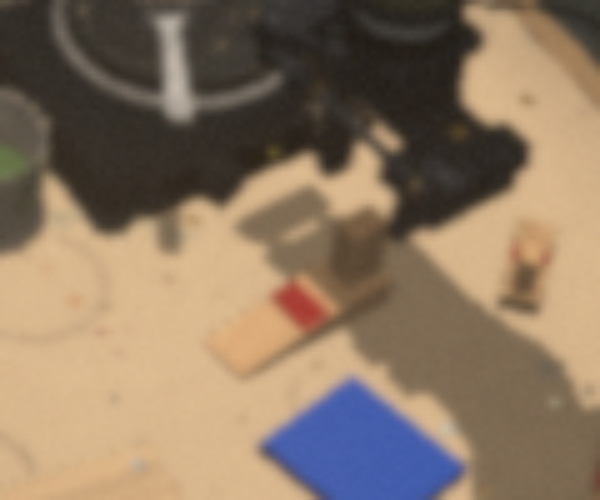

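```bash

python3 -m jog '[[0,0,0.015,0,0.35],[0,0,0.015,0,0.35],[0,0,0.015,0,0.35],[0,0,0.012,0,0.35],[0,0,0.006,0,0.35],[0,0,0,0,0.35],[0,0,0,0,0.35]]'
python3 - <<'E'
from d import *
go(.5426,-.3061,.03,0)
E
```

```text
clock: 11.15
tool_pos: [0.5428, -0.3056, 0.0308]
eef_rot: [1.0, -0.0, 0.0, 0.0]
contact_force: [0.3, 0.4, 0.1]
opening: 0.648
t 11.15 pos [ 0.5428 -0.3056  0.0308] head -0.01 tilt [ 0. -0. -1.] F [0.3 0.4 0.1] op 0.648
tool d [-0.0002  0.0005  0.0008] turn -0.0
```

```bash

python3 -m jog '[[0,0,0,0,0.6],[0,0,0,0,0.8],[0,0,0,0,1],[0,0,0,0,1],[0,0,0,0,1],[0,0,0,0,1]]' 40
python3 -m jog '[[0,0,-0.01,0,1],[0,0,-0.02,0,1],[0,0,-0.02,0,1],[0,0,0,0,1],[0,0,0,0,1]]'
python3 - <<'E'
from d import *
from ov import *
S=[.4689,.0675,0,1.3475]
print(W(S,np.array([[-180,0,0],[-122,0,0],[-100,0,0]])*m))
go(.5426,-.3061,.03,-12.8)
for n in("scene","top"):
  im=r.snapshot(n);cv2.imwrite(f"pics/{n}6.png",cv2.resize(im[160:260,320:440,::-1],None,fx=5,fy=5))
E
```

```text
clock: 11.75
tool_pos: [0.5431, -0.3058, 0.0311]
eef_rot: [1.0, -0.0, 0.001, 0.0]
contact_force: [1.7, 0.1, 1.5]
opening: 0.244
clock: 12.25
tool_pos: [0.5422, -0.3057, 0.0808]
eef_rot: [1.0, -0.0, -0.0, 0.0]
contact_force: [-0.8, 0.8, -1.5]
opening: 0.242
[[ 0.42903984 -0.1080311   0.        ]
 [ 0.44188367 -0.05147108  0.        ]
 [ 0.44675547 -0.03001728  0.        ]]
t 12.25 pos [ 0.5422 -0.3057  0.0808] head -0.02 tilt [-0. -0. -1.] F [-0.8  0.8 -1.5] op 0.242
tool d [0.0004 0.0003 0.0508] turn 0.0355
```

View pics/scene6.png

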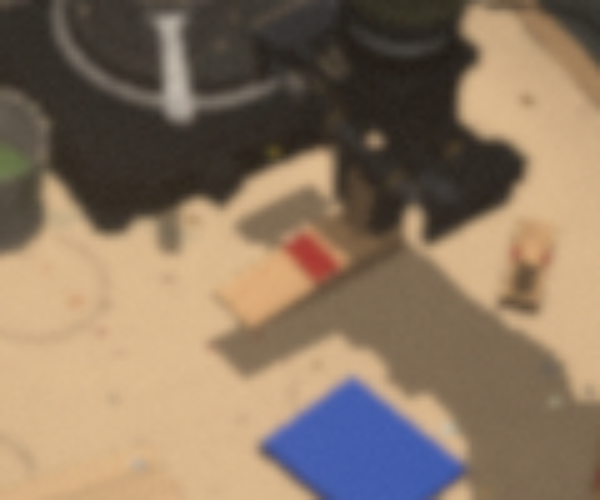

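View pics/top6.png

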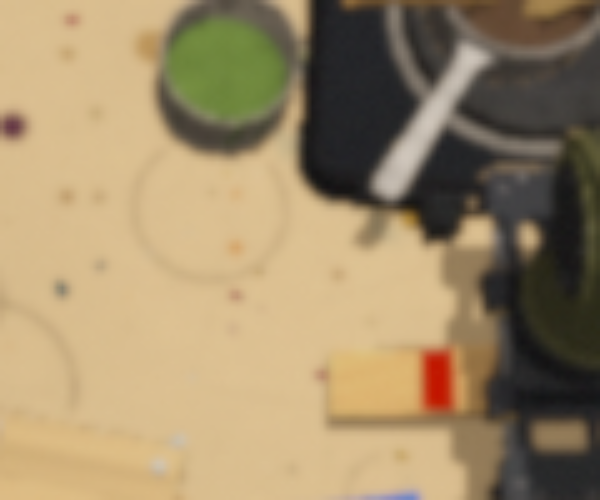

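```bash

python3 -m jog '[[0,0,-0.01,0.007,1],[0,0,-0.01,0.007,1],[0,0,0,0.007,1],[0,0,0,0.007,1],[0,0,0,0.0075,1],[0,0,0,0,1]]'
python3 - <<'E'
from d import *
go(.4295,-.1061,.08,-12.8)
E
```

```text
clock: 12.95
tool_pos: [0.5429, -0.3056, 0.1015]
eef_rot: [0.994, -0.112, 0.0, 0.0]
contact_force: [0.4, -0.3, -2.1]
opening: 0.245
t 12.95 pos [ 0.5429 -0.3056  0.1015] head -12.87 tilt [ 0.001 -0.001 -1.   ] F [ 0.4 -0.3 -2.1] op 0.245
tool d [-0.1551 -0.1692  0.0213] turn -0.0002
```

```bash

python3 -m jog '[[-0.01,-0.011,0,0,1],[-0.017,-0.019,0,0,1],[-0.017,-0.019,0,0,1],[-0.017,-0.019,0,0,1],[-0.017,-0.019,0,0,1],[-0.017,-0.019,0,0,1],[-0.017,-0.019,0,0,1],[-0.017,-0.017,0,0,1],[-0.016,-0.017,0,0,1],[-0.01,-0.01,0.01,0,1],[0,0,0.01,0,1],[0,0,0,0,1],[0,0,0,0,1]]'
python3 - <<'E'
from d import *
go(.4295,-.1061,.06,-12.8)
from ov import *
S=[.4689,.0675,0,1.3475]
s=r.get_state();p=s["tool_pos"];w=[p[0],p[1],p[2]-.031,1.3475]
for n,win in(("top",(245,190,445,310)),("scene",(245,190,435,330))):
    im=r.snapshot(n)[:,:,::-1].copy();cv2.imwrite(f"pics/{n}7.png",im)
    overlay(n,im,[(S,standL(0,.035)[:2],(255,0,0)),(w,wedgeL,(255,0,255))],win,4,f"pics/ov7_{n}.png")
E
```

```text
clock: 14.25
tool_pos: [0.4295, -0.1067, 0.081]
eef_rot: [0.994, -0.111, 0.0, 0.0]
contact_force: [-0.1, 0.0, -1.5]
opening: 0.247
t 14.25 pos [ 0.4295 -0.1067  0.081 ] head -12.79 tilt [ 0.001 -0.    -1.   ] F [-0.1  0.  -1.5] op 0.247
tool d [-0.0001 -0.0006  0.021 ] turn 0.0
```

View pics/ov7_top.png

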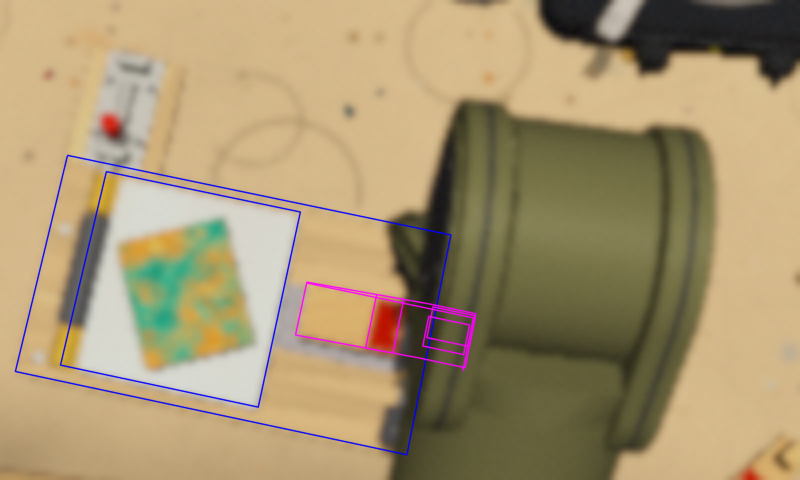

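View pics/ov7_scene.png

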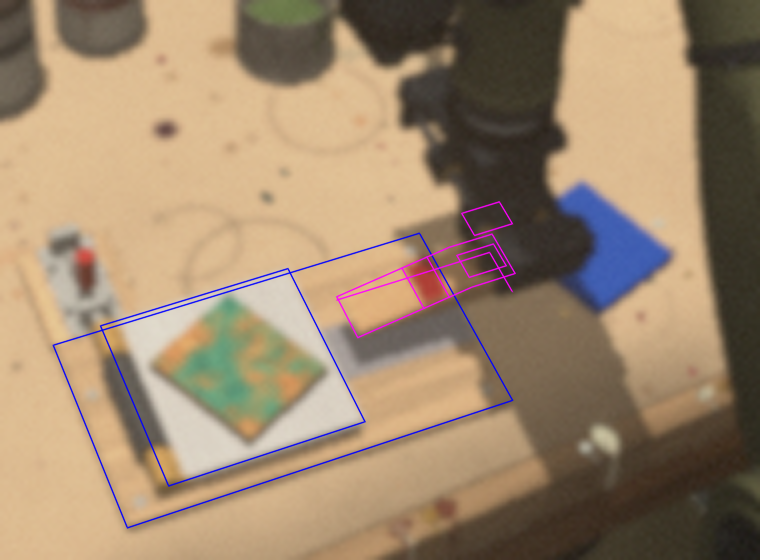

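```bash

python3 -m jog '[[0,0,0.01,0,1],[0,0,0.01,0,1],[0,0,0.01,0,1],[0,0,0.004,0,1],[0,0,0.002,0,1],[0,0,0,0,1],[0,0,0,0,1]]'
python3 -m jog '[[0,0,0.002,0,1],[0,0,0,0,1],[0,0,0,0,1]]'
python3 -m jog '[[0,0,0.002,0,1],[0,0,0,0,1],[0,0,0,0,1]]'
```

```text
clock: 15.05
tool_pos: [0.429, -0.1067, 0.0451]
eef_rot: [0.994, -0.112, 0.0, 0.0]
contact_force: [0.7, 0.1, -1.4]
opening: 0.249
clock: 15.35
tool_pos: [0.4289, -0.1066, 0.043]
eef_rot: [0.994, -0.111, 0.0, 0.0]
contact_force: [0.2, -0.0, -1.2]
opening: 0.248
clock: 15.65
tool_pos: [0.429, -0.1066, 0.0409]
eef_rot: [0.994, -0.111, 0.0, 0.0]
contact_force: [0.1, 0.4, 0.7]
opening: 0.249
```

```bash

python3 -m jog '[[0,0,0.001,0,1],[0,0,0,0,1],[0,0,0,0,1]]'
python3 - <<'E'
from d import *
from ov import *
S=[.4689,.0675,0,1.3475]
for xl in(-122,-105,-100):
  q=W(S,np.array([[xl,0,0]])*m)[0];go(q[0],q[1],.041,-12.8)
E
```

```text
clock: 15.95
tool_pos: [0.4291, -0.1068, 0.0408]
eef_rot: [0.994, -0.111, 0.001, 0.0]
contact_force: [-2.0, -0.0, 12.3]
opening: 0.247
t 15.95 pos [ 0.4291 -0.1068  0.0408] head -12.8 tilt [ 0.002 -0.001 -1.   ] F [-2.  -0.  12.3] op 0.247
tool d [ 0.0002 -0.0568 -0.0002] turn -0.0
t 15.95 pos [ 0.4291 -0.1068  0.0408] head -12.8 tilt [ 0.002 -0.001 -1.   ] F [-2.  -0.  12.3] op 0.247
tool d [ 0.0002 -0.0738 -0.0002] turn -0.0
t 15.95 pos [ 0.4291 -0.1068  0.0408] head -12.8 tilt [ 0.002 -0.001 -1.   ] F [-2.  -0.  12.3] op 0.247
tool d [ 0.0002 -0.0788 -0.0002] turn -0.0
```

```bash

python3 -m jog '[[0,0,-0.0007,0,1],[0,-0.004,0,0,1],[0,-0.008,0,0,1],[0,-0.008,0,0,1],[0,-0.008,0,0,1],[0,-0.008,0,0,1],[0,-0.008,0,0,1],[0,-0.004,0,0,1],[0,0,0,0,1],[0,0,0,0,1]]'
python3 - <<'E'
from d import *
from ov import *
S=[.4689,.0675,0,1.3475]
for xl in(-100,):
  q=W(S,np.array([[xl,0,0]])*m)[0];go(q[0],q[1],.041,-12.8)
for n,win in(("top",(245,190,445,310)),("scene",(245,190,435,330))):
    im=r.snapshot(n)[:,:,::-1].copy();cv2.imwrite(f"pics/{n}8.png",im)
    overlay(n,im,[],win,4,f"pics/ov8_{n}.png")
E
```

```text
clock: 16.95
tool_pos: [0.4389, -0.0608, 0.0409]
eef_rot: [0.994, -0.112, -0.0, 0.001]
contact_force: [-1.3, -2.6, 7.8]
opening: 0.246
t 16.95 pos [ 0.4389 -0.0608  0.0409] head -12.86 tilt [-0.001 -0.002 -1.   ] F [-1.3 -2.6  7.8] op 0.246
tool d [ 0.0008 -0.0318 -0.0002] turn -0.0002
```

View pics/ov8_top.png

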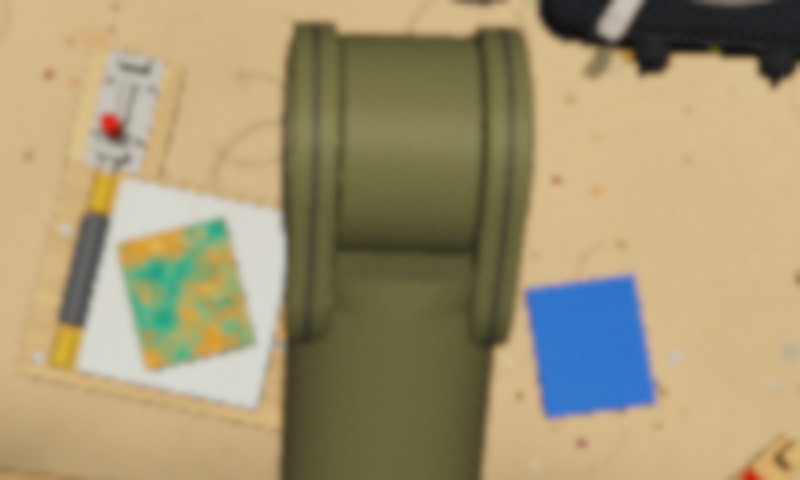

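View pics/ov8_scene.png

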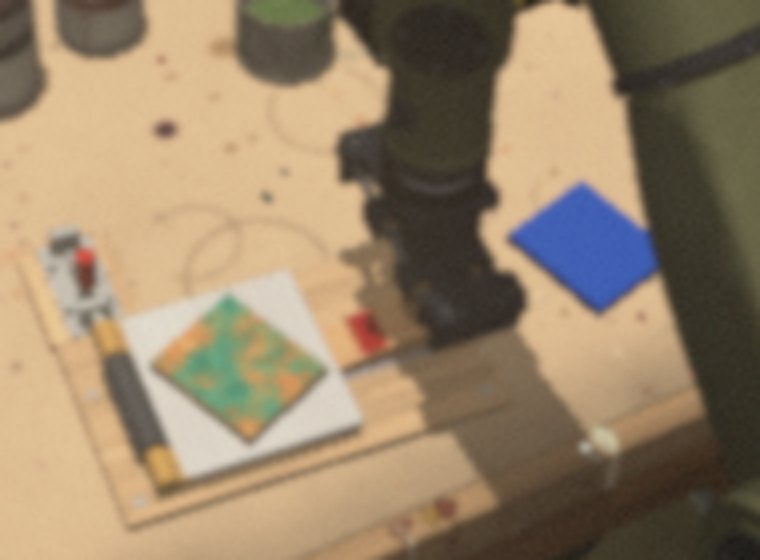

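```bash

cat > f.py <<'E'
from d import *
S=[.4689,.0675,0,1.3475]
s=r.get_state();p=s["tool_pos"];u=np.array([np.cos(S[3]),np.sin(S[3])]);v=np.array([-u[1],u[0]])
d=p[:2]-S[:2];F=s["contact_force"]
print("stand x %.1f y %.1f z %.1f  Fx %.1f Fy %.1f Fz %.1f"%(1e3*d@u,1e3*d@v,1e3*p[2],F[:2]@u,F[:2]@v,F[2]))
E
python3 -m jog '[[0.0005,-0.003,-0.0002,0,1],[0,-0.003,0,0,1],[0,0,0,0,1],[0,0,0,0,1]]' >/dev/null; python3 f.py
python3 -m jog '[[0,-0.003,0,0,1],[0,0,0,0,1],[0,0,0,0,1]]' >/dev/null; python3 f.py
python3 -m jog '[[0,-0.003,0,0,1],[0,0,0,0,1],[0,0,0,0,1]]' >/dev/null; python3 f.py
python3 -m jog '[[0,-0.003,0,0,1],[0,0,0,0,1],[0,0,0,0,1]]' >/dev/null; python3 f.py
```

```text
stand x -125.6 y 0.3 z 40.9  Fx -3.8 Fy 1.0 Fz 5.9
stand x -122.7 y 0.3 z 40.9  Fx -3.7 Fy 0.4 Fz 6.1
stand x -120.3 y 0.4 z 40.9  Fx -4.6 Fy 0.3 Fz 6.1
stand x -119.1 y 0.6 z 40.9  Fx -7.9 Fy 0.3 Fz 5.9
```

```bash

for i in 1 ; do python3 -m jog '[[0,-0.003,0,0,1],[0,0,0,0,1],[0,0,0,0,1]]' >/dev/null; python3 f.py; done
python3 -m jog '[[0,-0.003,0,0,1],[0,0,0,0,1],[0,0,0,0,1]]' >/dev/null; python3 f.py
python3 -m jog '[[0,-0.003,0,0,1],[0,0,0,0,1],[0,0,0,0,1]]' >/dev/null; python3 f.py
python3 -m jog '[[0,-0.003,0,0,1],[0,0,0,0,1],[0,0,0,0,1]]' >/dev/null; python3 f.py
```

```text
stand x -116.6 y 0.8 z 40.9  Fx -7.9 Fy -0.0 Fz 5.5
stand x -113.8 y 0.9 z 40.9  Fx -8.8 Fy -1.5 Fz 6.5
stand x -110.9 y 0.9 z 40.9  Fx -8.8 Fy 0.8 Fz 6.3
stand x -107.9 y 1.0 z 40.9  Fx -8.8 Fy -0.0 Fz 7.4
```

```bash

python3 -m jog '[[0,-0.003,0,0,1],[0,-0.003,0,0,1],[0,-0.003,0,0,1],[0,0,0,0,1],[0,0,0,0,1],[0,0,0,0,1]]' >/dev/null; python3 f.py
python3 - <<'E'
from ov import *
S=[.4689,.0675,0,1.3475]
p=r.get_state()["tool_pos"];w=[p[0],p[1],p[2]-.031,1.3475]
n="scene"
im=r.snapshot(n)[:,:,::-1].copy();cv2.imwrite("pics/scene9.png",im)
overlay(n,im,[],(260,230,370,320),7,"pics/z9.png")
overlay(n,im,[(w,wedgeL,(255,0,255)),(S,standL(0,.035)[:2],(255,0,0))],(260,230,370,320),7,"pics/z9o.png")
overlay(n,cv2.imread("pics/scene0.png"),[(S,standL(0,.035)[:2],(255,0,0))],(260,230,370,320),7,"pics/z0o.png")
E
```

```text
stand x -98.9 y 1.1 z 40.9  Fx -9.3 Fy 0.8 Fz 6.6
```

View pics/z9.png

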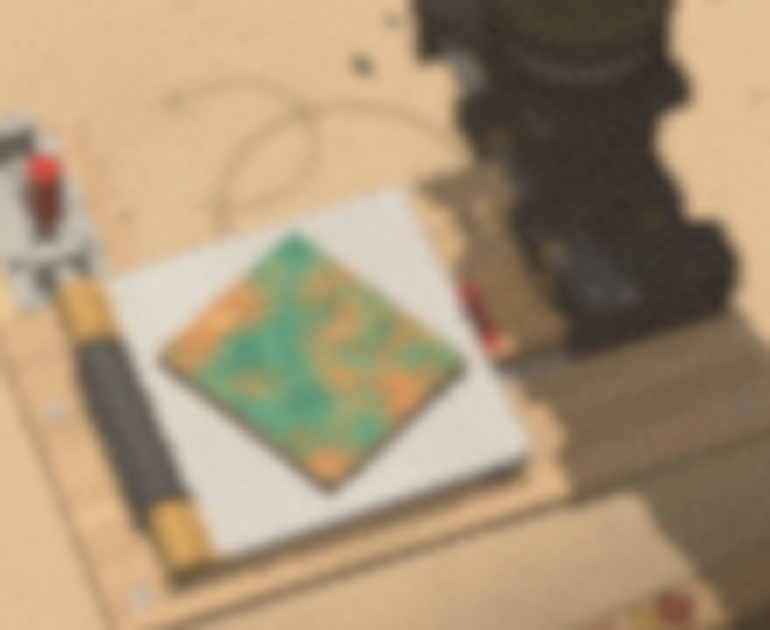

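View pics/z9o.png

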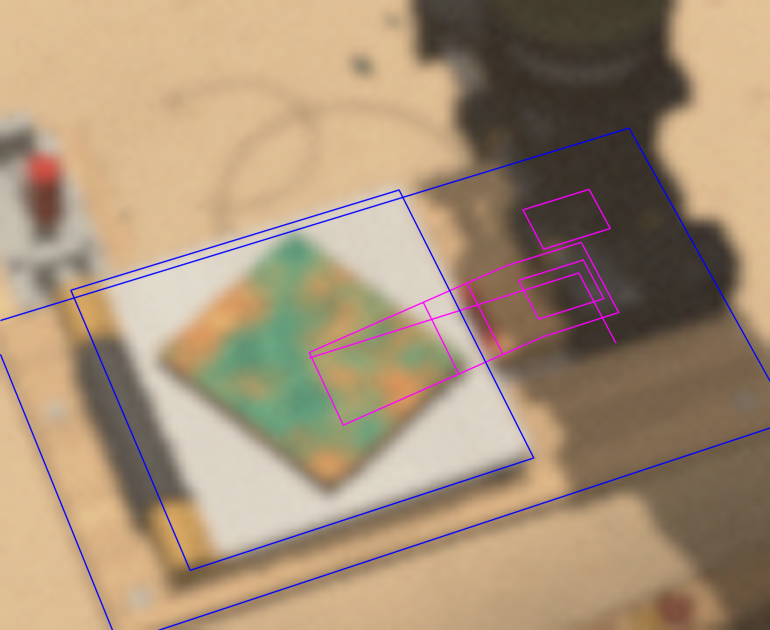

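View pics/z0o.png

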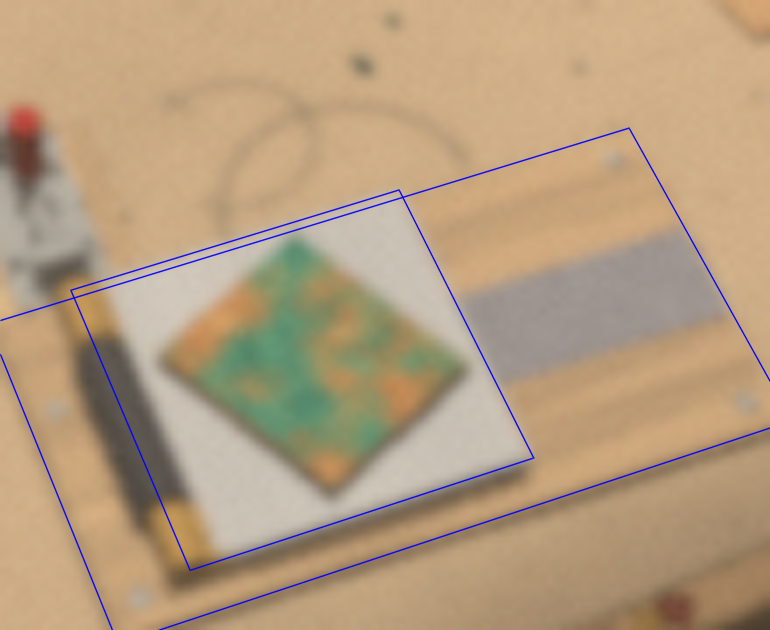

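```bash

python3 -m jog '[[0,0,0,0,1],[0,0,0,0,1],[0,0,0,0,1],[0,0,0,0,1],[0,0,0,0,1]]'; python3 f.py
python3 - <<'E'
from ov import *
S=[.4689,.0675,0,1.3475]
for th in(0,.015,.03,.045):
    c,s=np.cos(th),np.sin(th)
    # hinge at x=95,z=26 ; corner rel (-150,+4)
    L=[[95-150*c+4*s,y,26+150*s+4*c] for y in(-75,75)]
    print(th,((proj("scene",W(S,np.array(L)*m))-(260,230)+.5)*7-.5).round(0).tolist())
for n in("scene","top"):
    a=r.snapshot(n)[:,:,::-1];cv2.imwrite(f"pics/{n}10.png",a)
E
```

```text
clock: 20.7
tool_pos: [0.446, -0.0286, 0.0409]
eef_rot: [0.994, -0.113, -0.002, 0.004]
contact_force: [-2.3, -8.9, 7.5]
opening: 0.241
stand x -98.8 y 1.1 z 40.9  Fx -9.2 Fy 0.3 Fz 7.5
0 [[399.0, 189.0], [533.0, 457.0]]
0.015 [[398.0, 186.0], [533.0, 454.0]]
0.03 [[398.0, 183.0], [533.0, 451.0]]
0.045 [[398.0, 180.0], [533.0, 448.0]]
```

View pics/scene10.png

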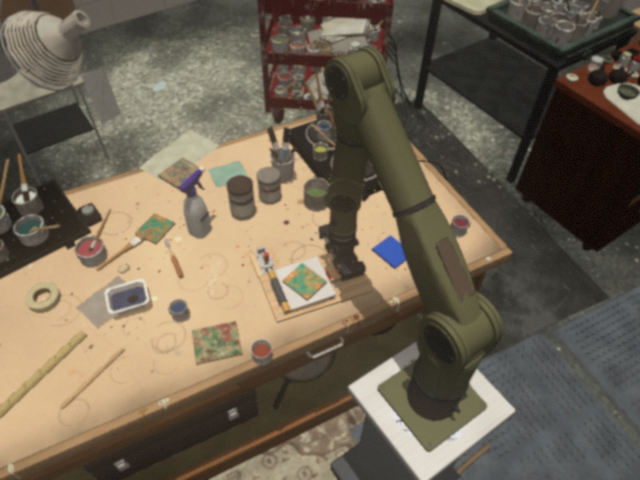

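```bash
python3 - <<'E'
import cv2,numpy as np
a=cv2.imread("pics/scene0.png",0).astype(np.float32);b=cv2.imread("pics/scene10.png",0).astype(np.float32)
for nm,(x0,y0,x1,y1) in {"study":(281,260,329,302),"study free end":(308,268,330,295),"board ref":(255,285,285,318),"free corner":(318,284,339,302)}.items():
    w=np.eye(2,3,dtype=np.float32)
    try: cc,w=cv2.findTransformECC(a[y0:y1,x0:x1],b[y0:y1,x0:x1],w,cv2.MOTION_TRANSLATION);print(nm,cc,w[:,2])
    except Exception as e: print(nm,e)
E
```

```text
study 0.8870708678997469 [-0.6699261 -0.3796803]
study free end 0.760008798847916 [-1.2248657  -0.29859573]
board ref 0.9990390686837272 [ 0.0372107  -0.01923704]
free corner 0.9252049593384002 [-1.1337413   0.03181032]
```

```bash
python3 - <<'E'
import cv2,numpy as np
for n,R in (("scene",(262,245,342,318)),("top",(250,225,325,300))):
    x0,y0,x1,y1=R
    a=cv2.imread(f"pics/{n}0.png");b=cv2.imread(f"pics/{n}10.png")
    if n=="scene": b=cv2.imread("pics/scene10.png")
    o=np.hstack([cv2.resize(i[y0:y1,x0:x1],None,fx=5,fy=5,interpolation=cv2.INTER_CUBIC) for i in(a,b)])
    cv2.imwrite(f"pics/cmp_{n}.png",o)
for k in (3,7,8,9,10):
    a=cv2.imread("pics/scene0.png").astype(np.float32);b=cv2.imread(f"pics/scene{k}.png").astype(np.float32)
    for nm,(x0,y0,x1,y1) in {"study":(281,260,325,302),"left half":(281,262,305,300)}.items():
        w=np.eye(2,3,dtype=np.float32);A=a[y0:y1,x0:x1];B=b[y0:y1,x0:x1]
        A=A[:,:,2]-A[:,:,1];B=B[:,:,2]-B[:,:,1]
        cc,w=cv2.findTransformECC(A,B,w,cv2.MOTION_TRANSLATION);print(k,nm,round(cc,3),w[:,2])
E
```

```text
3 study 1.0 [-0.00347195  0.02086252]
3 left half 1.0 [-1.6720034e-05  1.4783456e-02]
7 study 1.0 [0.01542328 0.0243066 ]
7 left half 0.999 [0.0247185 0.0095701]
8 study 0.999 [0.01518825 0.0248221 ]
8 left half 0.999 [0.03600495 0.01544708]
9 study 0.995 [-0.12389204 -0.3744333 ]
9 left half 0.997 [-0.1379982  -0.27067146]
10 study 0.994 [-0.10500743 -0.39073393]
10 left half 0.997 [-0.12815544 -0.2699126 ]
```

View pics/cmp_scene.png

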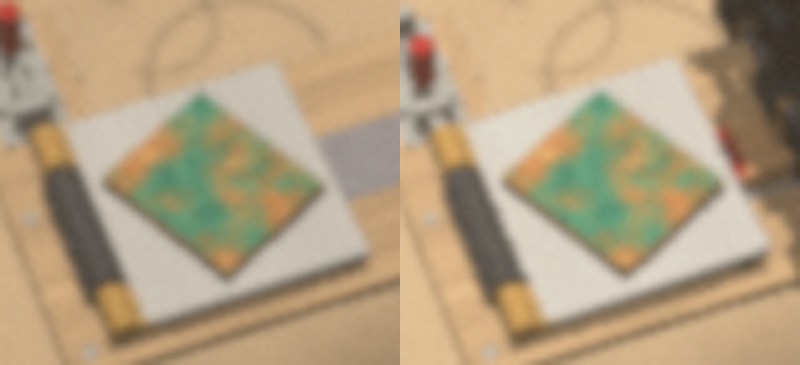

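View pics/cmp_top.png

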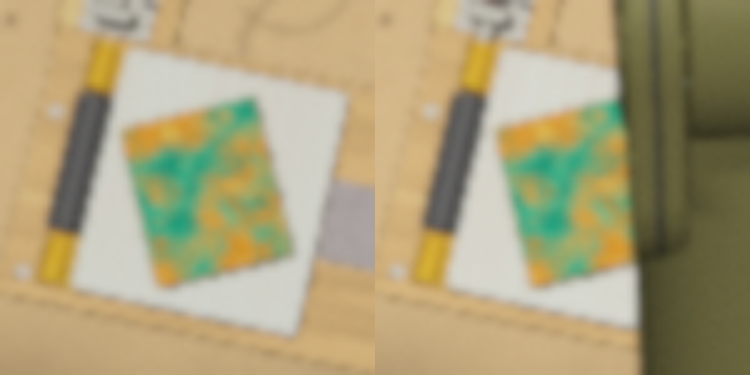

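```bash
python3 -c "
from plant import r
print(r.finish_job(), r.get_state()['clock'])"
```

```text
the job is handed in; nothing more can be done
the job is handed in; nothing more can be done
```

I handed the job in at about 21 s. The bolt is home, the plate is resting on the wedge over its red band, and the arm is still gripping the wedge. The job reports no verdict, so what follows comes from my own checks.

- **Bolt:** I gripped the knob and slid it until it hit the stop. It stopped within about 2 mm of the computed home position, with force rising to 15 N. Pictures from both cameras showed it home after I let go.
- **Wedge:** I gripped it by its upright grip at 40 N, set it flat on the runway and pushed it in, thin end first. It met the plate about 120 mm from the stand origin, close to the expected 122 mm, and I stopped at 99 mm.
- **Edge over the band:** Three estimates put the free edge at wedge x of about 44 mm (arm position), 46 mm (contact point) and 48 mm (image shift of the study). All fall inside the 35–55 mm band, and the lift is about 4 mm.
- **Rest of the bench:** The study's image moved only as the tilting plate would move it. The gripper stayed clear of the plate. In the last scene-camera view, the other things in sight looked unmoved. I did not check each one closely, and the arm hid part of the bench.

**One check disagreed:** A brightness-based image comparison suggested the study and the plate's free corner had moved sideways by about 1 pixel. The arm's shadow falls on that area. When I repeated the study comparison using colour only, the sideways shift dropped to about 0.1 pixel. I did not repeat it for the plate corner. I took the first reading as a shadow effect.

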